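Space a culture flask off a well plate

TASK

On the bench left of the microscope lies a lidded multi-well plate with one white spacer stick across it, a little to one side of its middle. Lay the loose stick of the same length and thickness across the plate, parallel to the first and the same distance from the plate's middle on the other side, with its two ends level with the first one's. Then set the small culture flask down flat and centred on the two sticks, lengthways along the plate, so that it rests level on both with an air gap over the lid.

Things in the scene. Friction and masses are not known exactly. Their poses are not given: they have to be found in the camera images.
- culture_plate: clear lidded 96-well plate, foot 85 (x) x 128 (y) x 4 mm, above it the flat-topped body 80 x 122 mm, 19 mm high in all, loose on the bench. Origin: centre of its underside; y along its long side, z up. One stick already lies across it on its -y half.
- stick_on_plate: white plastic spacer stick, 90 x 12 x 12 mm, already lying across the plate (its length roughly along the plate's x), its centre line about 24 mm from the plate's middle towards the plate's -y end. Origin: centre of its underside; x along its length, z up. Loose; leave it there.
- loose_stick: white plastic spacer stick, 90 x 12 x 12 mm, the match of the one on the plate, lying loose on the bench nearer to the robot. A thicker stick (90 x 20 x 20 mm) and a short one (40 x 12 x 12 mm) lie beside it and are not wanted. Origin: centre of its underside; x along its length, z up.
- small_flask: small clear culture flask, pink medium, purple screw cap, 52 (x) x 98 (y, with cap) x 24 mm, lying flat on the left; the larger flask (70 x 132 mm) behind the plate is not wanted. Origin: centre of the underside; y along its length, cap at -y, z up. Its flat body spans y = -30 to +49 mm, full width from -7 to +47, narrowing to the neck. Grasp across the width. The cap may point to either end of the plate.
- flask_base (a point): about the centre of the flat underside of the flask's body, 12 mm from the flask's origin towards the end away from the cap; this point goes over the plate's centre; the body is 52 mm wide here, a good place to grasp it. Axes as the flask's.
Not all that is in view belongs to the job. What is shaped like the loose_stick but purple or turquoise is not meant.

How it is judged:
On the way:
1. the matching stick lies across the plate on the other side of its middle from the first, let go (x of loose_stick in the frame of culture_plate between -0.022 and 0.022 m and y of loose_stick in the frame of culture_plate between 0.008 and 0.042 m and z of loose_stick in the frame of culture_plate between 0.016 and 0.022 m and angle between the x axis of loose_stick and the x axis of culture_plate, either way round below 0.26 rad and contact force between the fingers and loose_stick below 0.05 N and linear speed of loose_stick below 0.02 m/s), for 0.2 s.
At the end, for the whole second after the job is handed in: Sticks across the lid within 15 deg, 8 to 42 mm either side of the plate's middle, within 22 mm sideways; the small flask let go and at rest on both, not on the lid, level within 4 deg, along the plate within 15 deg, its body centre within 18 mm (x) and 20 mm (y) of the plate's (x of loose_stick in the frame of culture_plate between -0.022 and 0.022 m and y of loose_stick in the frame of culture_plate between 0.008 and 0.042 m and z of loose_stick in the frame of culture_plate between 0.016 and 0.022 m and angle between the x axis of each of loose_stick, stick_on_plate and the x axis of culture_plate, either way round below 0.26 rad and x of stick_on_plate in the frame of culture_plate between -0.022 and 0.022 m and y of stick_on_plate in the frame of culture_plate between -0.042 and -0.008 m and z of stick_on_plate in the frame of culture_plate between 0.016 and 0.022 m and x of flask_base in the frame of culture_plate between -0.018 and 0.018 m and y of flask_base in the frame of culture_plate between -0.02 and 0.02 m and z of flask_base in the frame of culture_plate between 0.028 and 0.034 m and angle between the y axis of small_flask and the y axis of culture_plate, either way round below 0.26 rad and angle between small_flask's own z axis and vertical below 0.07 rad and angle between culture_plate's own z axis and vertical below 0.05 rad and contact force between small_flask and stick_on_plate above 0.03 N and contact force between small_flask and loose_stick above 0.03 N and contact force between small_flask and culture_plate below 0.02 N and contact force between the fingers and small_flask below 0.05 N and linear speed of small_flask below 0.02 m/s); the robot touches nothing.
It also fails if it takes over 58 s, if anything falls off the work surface, if the arm or the gripper's body presses on something with over 40 N, if the wrist force passes 120 N, or if a joint passes its speed limit or range.

ROBOT

A 6-joint arm with a two-finger parallel gripper is mounted at the origin on a cart in front of the work surface, level with it; the furniture and walls round the work are solid. World frame = base frame: x ahead of the robot, y to its left, z up, the work surface at z = 0. Lengths are in m, angles in rad, forces in N, time in s.
With the tool pointing down it reaches from about 0.25 to 0.725 m from the base axis. Payload 4 kg.
Tool frame: the origin (TCP) lies midway between the tips of the shut fingers; the grasp point (between the pads) lies 19 mm behind it; z points along the fingers, y is the line along which they close (so a half turn about z gives the same grasp; the last joint's range is limited). The gripper opens to 85 mm and grips with 20 to 120 N. Pads are 22 mm wide; open, the fingers measure 114 mm over their backs; the gripper's body (76 mm by 85 mm) begins 54 mm behind the grasp point. The pads swing forward as they close: fully open they stand 13 mm farther back than shut.
Start: joints at [-1.267, 0.241, 0.005, 1.335, 0, 1.571], TCP at [0.15, -0.477, 0.231] pointing down, gripper open.
Joint ranges: [-2.72, 2.72], [-1.05, 1.87], [-1.09, 1.28], [-1.99, 2.15], [-1.42, 1.44], [-3.14, 3.14]. Speed limits (rad/s): [2.79, 2.79, 3.14, 3.14, 3.14, 3.14].

INTERFACE

Orientations are given as a unit quaternion [x, y, z, w].
In Python, from workcell import bot gives the robot as it stands.
- The arm moves only by the tool move_arm, never from a script. Its argument "motion" is a list of rows, each an object of numbers: "x", "y", "z": the shift along the tool's x, y, z in cm; "yaw": the turn about the tool's z in degrees. A call has 1 to 20 rows; each row is the pose to reach, as a shift and turn from the pose commanded when the call began, along the tool's axes at that moment; what a row does not reach only later rows make up. A row lasts 1/8 s, in which the tool goes at most 62.5 mm and 10.7 degrees, less where a joint would pass 70% of its speed; a pose out of reach is approached as far as the arm can. A call with a gripper value outside its range is refused whole. "gripper" is the opening, from -1 (shut) to 1 (fully open), set as the call begins (left out, the last holds). The fingers move at their own pace and stop on an object; the grip force is fixed at half the most. Time passes only in rows, so rows that repeat a pose let the fingers close. It gives the time, the measured TCP pose, the force, the opening and the grip force at its end, in the units of the state.
- bot.get_obs(): the state, without advancing time (a new reading comes with each control period).
- bot.camera(name): name is "side" or "top" or "wrist"; returns the picture (400x640x3 uint8, blue, green, red); there is no depth.
- bot.camera_model(name): a dict with "K" (3x3 intrinsics, pixels), "world_from_camera" (4x4, takes a point from camera to world coordinates). Camera axes: x right, y down, z forward; pixel columns grow to the right and rows downward; lengths in m; the calibration is good to about 2 mm. A picture is of the moment at which its call begins: read the wrist's pose just before it. camera_model takes no time and is no camera call; for the wrist camera it gives the pose at the moment of the call.
- bot.job_done(): hands the job in; it is judged then, once.
Trained networks look in the newest picture that a camera, given by its name, has taken for a name from the list of things; names that differ only in an ending like _2 or _b are one class to them, and where a whole thing is asked for, a point or a joint stands for the part that bears it (a point fixed in the world has none). Each returns a list of dicts, best first, with "score" (0 to 1); they miss things now and then, are a little off and sometimes report something else, mostly with a low value. They report only what shows in the picture. A call takes as long as a camera call. They do not tell look-alikes from the thing itself.
- bot.cut_out(camera, name): "mask" (400x640 bool, what is visible of it) and "centre" ([row, column] in pixels, amid what is visible of it).
The state is a dict: "clock": time; "joint_pos": joint angles; "joint_vel": joint speeds; "tau": joint torques, N m; "eef_pos": TCP position; "tool_rot": TCP orientation; "ft_force": force on the tool from outside, world axes, zero at the start; "ft_torque": the same for the moment, N m; "grip_width": finger opening in m; "grasp_force": force on a finger pad.
Only numpy, scipy, OpenCV 4.12 (cv2) and the standard library are available. Lean on these libraries where they do the work, as an engineer would, in place of code of your own. Each camera call takes 0.05 s, during which the arm holds its last target. There are 200 camera calls.

## Working session

There is one attempt and no reset: what is moved stays moved. The work goes in short steps, Python scripts to look and compute and a tool call to move; the robot and the scene stay as the last step left them, time stands still between calls to the robot, and variables do not carry over. Pictures are saved under pics/ and viewed, at most 10 in all, crops included, and the job is handed in when it is done.

Besides the shell and the picture viewer there is one more tool, called after ">>>" as name([rows], argument=value, ...), one row to a line, values as JSON. move_arm: Moves the arm, as the interface text tells. Its arguments: {"type":"object","properties":{"motion":{"type":"array"},"gripper":{"type":"number"}},"required":["motion"]}

```bash
mkdir -p pics
cat > h.py <<'E'
import numpy as np, cv2
from workcell import bot
def ray(m,rc,z):
    K=np.array(m["K"]);T=np.array(m["world_from_camera"])
    d=T[:3,:3]@np.linalg.solve(K,[rc[1],rc[0],1.]);o=T[:3,3]
    return o+d*(z-o[2])/d[2]
def mrect(m,mask,z):
    "min-area rectangle of mask projected on plane z: centre, long, short, angle(deg) of long axis"
    c=max(cv2.findContours(mask.astype(np.uint8),0,2)[0],key=cv2.contourArea)[:,0]
    P=np.array([ray(m,(v,u),z)[:2] for u,v in c])
    (cx,cy),(w,h),a=cv2.minAreaRect((P*1000).astype(np.float32))
    if w<h: w,h,a=h,w,a+90
    return np.round([cx,cy,w,h,(a+90)%180-90],1)
E
python3 - <<'E'
from h import *
im=bot.camera("top");m=bot.camera_model("top");cv2.imwrite("pics/top.png",im)
print(np.round(m["world_from_camera"],3),np.round(m["K"]))
for n,z in [("culture_plate",.019),("stick_on_plate",.031),("loose_stick",.012),("small_flask",.02)]:
    for d in bot.cut_out("top",n):
        print(n,round(d["score"],2),np.round(d["centre"]),mrect(m,d["mask"],z))
o=bot.get_obs();print(o["eef_pos"],o["tool_rot"],o["clock"],o["grip_width"])
E
```

```text
[[ 0.022 -0.989  0.146  0.29 ]
 [-1.    -0.021  0.007 -0.075]
 [-0.004 -0.146 -0.989  1.823]
 [ 0.     0.     0.     1.   ]] [[516.   0. 318.]
 [  0. 516. 205.]
 [  0.   0.   1.]]
culture_plate 0.69 [191. 268.] [612.5 127.4  48.1  33.2  61.4]
stick_on_plate 0.42 [199. 270.] [572.9 109.3  87.1  17.7 -43. ]
loose_stick 0.43 [185. 268.] [609.7 130.5  36.1  29.  -88.8]
loose_stick 0.38 [237. 303.] [441.7 -10.4  87.9  17.9 -14.5]
small_flask 0.9 [196. 206.] [573.  353.4 102.2  61.1 -56.9]
[ 0.14949599 -0.47683434  0.23088687] [ 9.88488138e-01  1.51297591e-01 -6.48619194e-05 -4.85818794e-04] 0.25 0.0851822736276589
```

View pics/top.png

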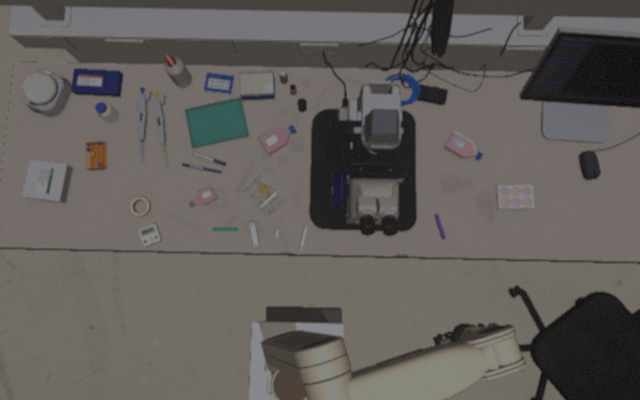

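The top view shows a plate with a stick at about (row 194, col 265) and the small flask at (196,205). Another flask at (138,278) is the larger one. Three white sticks lie at cols 254, 278 and 304 (row ~236), and a turquoise one at (229,225) is not meant. I'll enlarge this area.

Run:
```python
from h import *
im=cv2.imread("pics/top.png")[165:255,185:320]
cv2.imwrite("pics/crop.png",cv2.resize(im,None,fx=5.9,fy=5.9,interpolation=cv2.INTER_CUBIC))
```

```text
(no output)
```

View pics/crop.png

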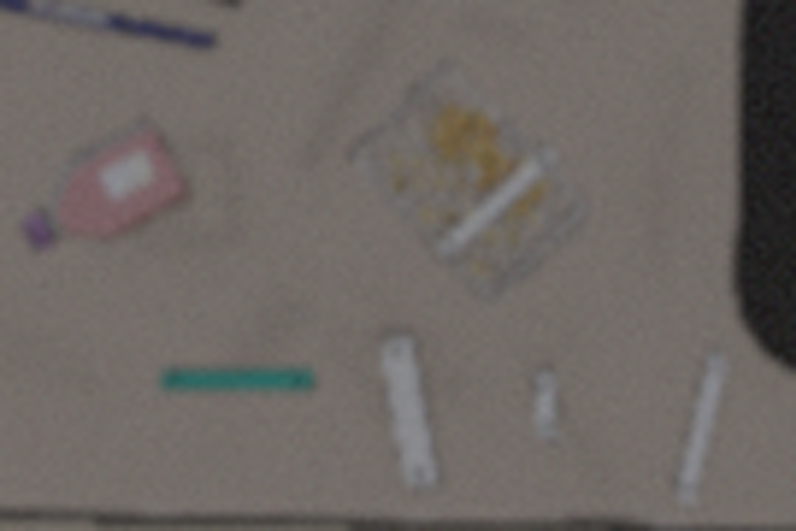

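Candidates for the loose stick:
- Thick stick at (236,254), about 20 mm wide.
- Short stick at (234,278).
- Thin stick at (237,304), measured about 88 mm long. This one matches the stick on the plate.

The flask with the purple cap at (196,205) is the small one.

```bash
cat >> h.py <<'E'
from scipy.spatial.transform import Rotation as R
def tool():
    o=bot.get_obs();return np.array(o["eef_pos"]),R.from_quat(o["tool_rot"]).as_matrix(),o
def go(p,heading):
    "print the shift (cm) and yaw (deg) bringing TCP to p with tool x at heading mod 180"
    q,M,o=tool();h=np.degrees(np.arctan2(M[1,0],M[0,0]))
    y=(h-heading+90)%180-90
    print("shift cm",np.round(M.T@(np.array(p)-q)*100,2),"yaw",round(y,1),"now",np.round(q,4),round(h,1),"j",np.round(o["joint_pos"],2),"t",o["clock"])
E
python3 - <<'E'
from h import *
q,M,o=tool();T=np.array(bot.camera_model("wrist")["world_from_camera"])
print(np.round(M.T@T[:3,:3],2),np.round(M.T@(T[:3,3]-q),3)); print(np.round(bot.camera_model("wrist")["K"]))
go((.22,-.2,.25),-14.5);go((.38,.03,.28),-14.5)
E
```

```text
[[ 0.   -0.96 -0.27]
 [ 1.    0.   -0.  ]
 [ 0.   -0.27  0.96]] [ 0.067 -0.    -0.142]
[[341.   0. 323.]
 [  0. 341. 200.]
 [  0.   0.   1.]]
shift cm [ 15.01 -24.31  -1.89] yaw 31.9 now [ 0.1495 -0.4768  0.2309] 17.4 j [-1.27  0.24  0.    1.34  0.    1.57] t 0.25
shift cm [ 37.16 -41.47  -4.87] yaw 31.9 now [ 0.1495 -0.4768  0.2309] 17.4 j [-1.27  0.24  0.    1.34  0.    1.57] t 0.25
```

>>> move_arm([
  {"x": 3, "y": -5, "z": -1},
  {"x": 6, "y": -10, "z": -2},
  {"x": 9, "y": -15, "z": -3},
  {"x": 12, "y": -20, "z": -4},
  {"x": 15, "y": -24.5, "z": -5},
  {"x": 19, "y": -29, "z": -5, "yaw": 8},
  {"x": 24, "y": -34, "z": -5, "yaw": 16},
  {"x": 28.5, "y": -39, "z": -5, "yaw": 24},
  {"x": 34, "y": -41, "z": -5, "yaw": 32},
  {"x": 40, "y": -42, "z": -5, "yaw": 32},
  {"x": 45, "y": -43, "z": -5, "yaw": 32},
  {"x": 48, "y": -43, "z": -5, "yaw": 32},
  {"x": 48, "y": -43, "z": -5, "yaw": 32},
  {"x": 48, "y": -43, "z": -5, "yaw": 32},
  {"x": 48, "y": -43, "z": -5, "yaw": 32},
], gripper=0)

```text
invalid input at $.motion[0]: expected keys x, y, z, yaw
```

```bash
cat > look.py <<'E'
import sys
from h import *
m=bot.camera_model("wrist");im=bot.camera("wrist");cv2.imwrite("pics/%s.png"%sys.argv[1],im)
for n,z in [("culture_plate",.019),("stick_on_plate",.031),("loose_stick",.012),("small_flask",.02)]:
    for d in bot.cut_out("wrist",n):
        print(n,round(d["score"],2),np.round(d["centre"]),mrect(m,d["mask"],z))
E
python3 look.py w1; python3 -c "
from h import *
go((.4417,-.0104,0.1),-14.5)"
```

```text
shift cm [ 41.83 -35.79  13.13] yaw 31.9 now [ 0.1496 -0.4771  0.2313] 17.4 j [-1.27  0.24  0.    1.34  0.    1.57] t 0.5
```

View pics/w1.png

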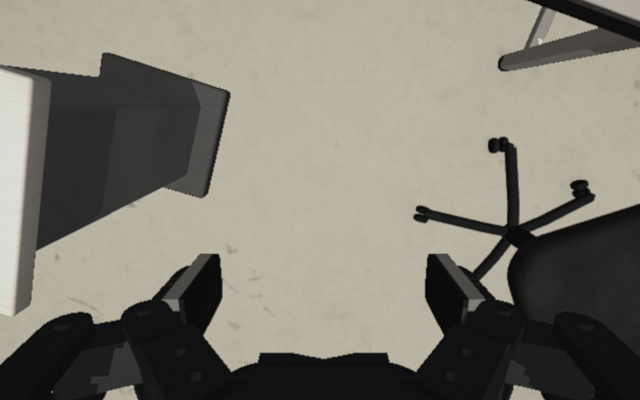

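The call was refused because every row needs all four keys, so this picture is still from the start pose (floor, fingers, chair). I'll resend the move.

>>> move_arm([
  {"x": 3, "y": -5, "z": -1, "yaw": 0},
  {"x": 6, "y": -10, "z": -2, "yaw": 0},
  {"x": 9, "y": -15, "z": -3, "yaw": 0},
  {"x": 12, "y": -20, "z": -4, "yaw": 0},
  {"x": 15, "y": -24.5, "z": -5, "yaw": 0},
  {"x": 19, "y": -29, "z": -5, "yaw": 8},
  {"x": 24, "y": -34, "z": -5, "yaw": 16},
  {"x": 28.5, "y": -39, "z": -5, "yaw": 24},
  {"x": 34, "y": -41, "z": -5, "yaw": 32},
  {"x": 40, "y": -42, "z": -5, "yaw": 32},
  {"x": 45, "y": -43, "z": -5, "yaw": 32},
  {"x": 48, "y": -43, "z": -5, "yaw": 32},
  {"x": 48, "y": -43, "z": -5, "yaw": 32},
  {"x": 48, "y": -43, "z": -5, "yaw": 32},
  {"x": 48, "y": -43, "z": -5, "yaw": 32},
], gripper=0)

```text
clock: 2.38
eef_pos: [0.4418, -0.0654, 0.2813]
tool_rot: [0.996, -0.089, 0.001, -0.024]
ft_force: [0.7, 0.0, 0.3]
grip_width: 0.0426
grasp_force: 0.0
```

```bash
python3 look.py w2; python3 -c "
from h import *
go((.4417,-.0104,0.1),-14.5)"
```

```text
culture_plate 0.59 [ 60. 138.] [604.4 146.2  87.3  75.  -44.4]
stick_on_plate 0.96 [ 76. 160.] [570.7 108.6  90.2  18.3 -46.7]
loose_stick 0.82 [187.  81.] [464.7 261.4  95.9  14.2 -88.9]
loose_stick 0.66 [164. 295.] [440.8 -14.7  91.1  13.2 -11.9]
small_flask 0.97 [106.   7.] [569.8 302.4  66.8  30.1 -25.3]
shift cm [-0.87 -4.54 18.39] yaw 4.2 now [ 0.441  -0.0654  0.2815] -10.3 j [-0.18  0.12 -0.02  1.44  0.05  3.14] t 2.625
```

View pics/w2.png

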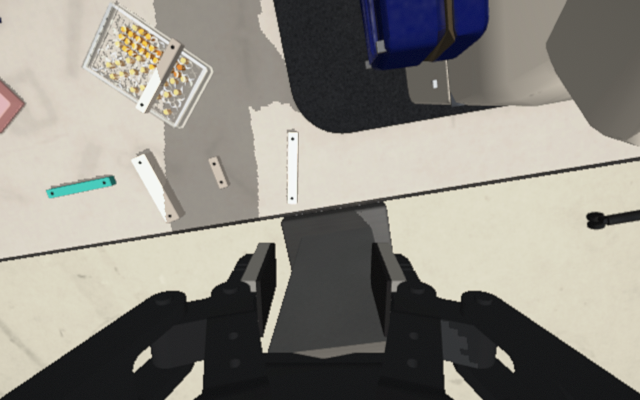

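The loose thin stick is at (164,295) in the wrist view, with the plate at (60,140). Joint 6 stopped at its limit, so I'll turn back the other way and use the half-turn equivalent grasp.

>>> move_arm([
  {"x": 0, "y": 0, "z": 0, "yaw": -10},
  {"x": 0, "y": 0, "z": 0, "yaw": -20},
  {"x": 0, "y": 0, "z": 0, "yaw": -20},
  {"x": 0, "y": 0, "z": 0, "yaw": -20},
])

```text
clock: 3.12
eef_pos: [0.4412, -0.0654, 0.2816]
tool_rot: [0.996, 0.084, 0.006, -0.024]
ft_force: [0.6, -0.4, 0.2]
grip_width: 0.0423
grasp_force: 0.0
```

```bash
python3 -c "
from h import *
go((.4,.03,0.28),-14.5)"
```

```text
shift cm [ -2.48 -10.08   0.58] yaw 24.1 now [ 0.4412 -0.0654  0.2816] 9.6 j [-0.18  0.12 -0.02  1.44  0.05  2.79] t 3.125
```

>>> move_arm([
  {"x": 0.3, "y": -1.5, "z": 0, "yaw": -10},
  {"x": 0.6, "y": -3, "z": 0, "yaw": -20},
  {"x": 0.9, "y": -4.9, "z": 0, "yaw": -30},
  {"x": 0.9, "y": -4.9, "z": 0, "yaw": -40},
  {"x": 0.9, "y": -4.9, "z": 1, "yaw": -50},
  {"x": 0.9, "y": -4.9, "z": 2, "yaw": -60},
  {"x": 0.9, "y": -4.9, "z": 3, "yaw": -70},
  {"x": 0.9, "y": -4.9, "z": 4, "yaw": -80},
  {"x": 0.9, "y": -4.9, "z": 5, "yaw": -90},
  {"x": 0.9, "y": -4.9, "z": 6, "yaw": -100},
  {"x": 0.9, "y": -4.9, "z": 7, "yaw": -110},
  {"x": 0.9, "y": -4.9, "z": 8, "yaw": -120},
  {"x": 0.9, "y": -4.9, "z": 8.4, "yaw": -130},
  {"x": 0.9, "y": -4.9, "z": 8.4, "yaw": -140},
  {"x": 0.9, "y": -4.9, "z": 8.4, "yaw": -150},
  {"x": 0.9, "y": -4.9, "z": 8.4, "yaw": -158.4},
  {"x": 0.9, "y": -4.9, "z": 8.4, "yaw": -158.4},
  {"x": 0.9, "y": -4.9, "z": 8.4, "yaw": -158.4},
  {"x": 0.9, "y": -4.9, "z": 8.4, "yaw": -158.4},
])

```text
clock: 5.5
eef_pos: [0.4426, -0.0117, 0.1999]
tool_rot: [0.104, 0.994, 0.024, 0.001]
ft_force: [0.1, 0.9, -0.4]
grip_width: 0.0431
grasp_force: 0.0
```

```bash
python3 look.py w3; python3 -c "
from h import *
go((.4408,-.0147,0.01),-11.9);print(tool()[1].round(3))"
```

```text
culture_plate 0.88 [270. 469.] [530.6  99.4  72.1  40.1 -71. ]
stick_on_plate 0.77 [266. 462.] [564.2 114.6  74.5  19.6 -45.3]
loose_stick 0.97 [140. 586.] [463.7 261.2  94.2  14.6 -88.1]
loose_stick 0.56 [171. 315.] [442.2 -12.7  89.3  11.7 -12.7]
small_flask 0.93 [238. 631.] [580.8 297.7  62.5  27.8   2.4]
shift cm [ 0.05 -1.25 18.94] yaw 0.0 now [ 0.4426 -0.0117  0.1998] 168.1 j [-0.06  0.14 -0.2   1.22  0.05  0.15] t 5.75
[[-0.979  0.206  0.007]
 [ 0.206  0.977  0.048]
 [ 0.003  0.048 -0.999]]
```

View pics/w3.png

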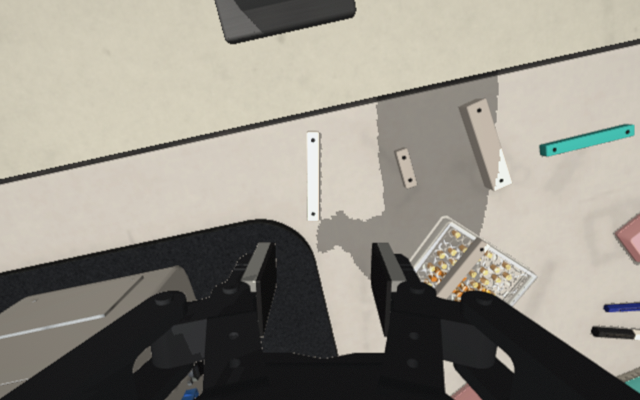

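>>> move_arm([
  {"x": 0, "y": -1, "z": 5, "yaw": 1},
  {"x": 0, "y": -1, "z": 10, "yaw": 1},
  {"x": 0, "y": -1, "z": 14, "yaw": 1},
  {"x": 0, "y": -1, "z": 17, "yaw": 1},
  {"x": 0, "y": -1, "z": 19, "yaw": 1},
  {"x": 0, "y": -1, "z": 19.5, "yaw": 1},
  {"x": 0, "y": -1, "z": 19.5, "yaw": 1},
  {"x": 0, "y": -1, "z": 19.5, "yaw": 1},
])

```text
clock: 6.75
eef_pos: [0.4429, -0.0122, 0.0055]
tool_rot: [0.112, 0.993, 0.024, 0.002]
ft_force: [0.6, 0.6, 0.7]
grip_width: 0.0429
grasp_force: 0.0
```

>>> move_arm([
  {"x": 0, "y": 0, "z": 0, "yaw": 0},
  {"x": 0, "y": 0, "z": 0, "yaw": 0},
  {"x": 0, "y": 0, "z": 0, "yaw": 0},
  {"x": 0, "y": 0, "z": 0, "yaw": 0},
  {"x": 0, "y": 0, "z": 0, "yaw": 0},
  {"x": 0, "y": 0, "z": 0, "yaw": 0},
], gripper=-1)

```text
clock: 7.5
eef_pos: [0.4425, -0.0122, 0.0054]
tool_rot: [0.112, 0.993, 0.024, 0.001]
ft_force: [-0.3, -0.1, 5.9]
grip_width: 0.0096
grasp_force: 58.9
```

>>> move_arm([
  {"x": 0, "y": 0, "z": -3, "yaw": 0},
  {"x": 0, "y": 0, "z": -8, "yaw": 0},
  {"x": 0, "y": 1, "z": -13, "yaw": 0},
  {"x": -3, "y": 5, "z": -16, "yaw": 6},
  {"x": -7, "y": 9, "z": -16, "yaw": 14},
  {"x": -11, "y": 12, "z": -16, "yaw": 22},
  {"x": -15, "y": 13.8, "z": -16, "yaw": 30},
  {"x": -17, "y": 13.8, "z": -16, "yaw": 32},
  {"x": -17, "y": 13.8, "z": -16, "yaw": 32},
  {"x": -17, "y": 13.8, "z": -16, "yaw": 32},
])

```text
clock: 8.75
eef_pos: [0.6362, 0.0767, 0.17]
tool_rot: [0.381, 0.924, 0.023, -0.007]
ft_force: [-0.6, 0.0, 0.5]
grip_width: 0.0095
grasp_force: 58.9
```

```bash
python3 look.py w4; python3 -c "
from h import *
go((.606,.145,0.04),135);print(tool()[1].round(3), tool()[2]['grip_width'])"
```

```text
culture_plate 0.7 [109. 331.] [610.6 136.6  73.8  43.2  79.6]
stick_on_plate 0.73 [105. 294.] [573.2 111.6  89.   11.7 -45.8]
loose_stick 0.59 [248. 327.] [692.6  29.1 196.4  26.1 -44.7]
shift cm [ 6.61  2.15 13.38] yaw 0.2 now [0.6367 0.0768 0.1709] 135.2 j [0.1  0.54 0.3  1.31 0.05 0.88] t 9.0
[[-0.709  0.705  0.007]
 [ 0.705  0.708  0.048]
 [ 0.029  0.039 -0.999]] 0.009760428244593437
```

View pics/w4.png

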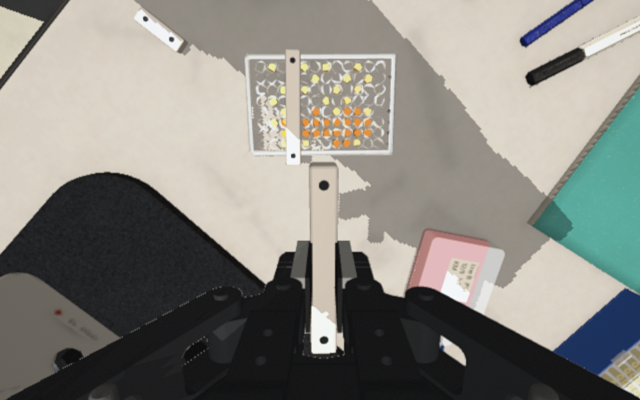

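The wrist picture shows the plate outline from (247,57) to (393,154), the first stick at col ~292, rows 50–164, and the held stick at col 323, rows 163–352. I'll turn those pixels into positions.

Run:
```python
from h import *
m=bot.camera_model("wrist");q,M,o=tool()
def P(r,c,z): return ray(m,(r,c),z)
c=[P(*p,.004) for p in [(55,246),(55,396),(153,392),(156,250)]]
print("foot sides",[round(np.linalg.norm(c[i]-c[i-1])*1000) for i in range(4)])
pc=np.mean(c,0);py=(c[1]+c[2]-c[0]-c[3]);py/=np.linalg.norm(py);px=np.array([py[1],-py[0],0])
print("plate",pc.round(4),"y head",np.degrees(np.arctan2(py[1],py[0])))
s=[P(50,293,.031),P(164,293,.031)]
sc=np.mean(s,0);print("stick",sc.round(4),np.linalg.norm(s[0]-s[1]),np.degrees(np.arctan2(*(s[0]-s[1])[1::-1])))
print("stick in plate x,y",(sc-pc)@px,(sc-pc)@py)
tgt=sc+2*py*(-((sc-pc)@py)); print("target",tgt.round(4))
h=[P(163,323,q[2]+.0066),P(353,323,q[2]+.0066)]
print("held len",np.linalg.norm(h[0]-h[1]),"centre in tool",M.T@(np.mean(h,0)-q))
tgt[2]=.0055+.019+.002
go(tgt,np.degrees(np.arctan2(px[1],px[0])))
```

```text
foot sides [85, 128, 84, 129]
plate [0.5886 0.131  0.004 ] y head 45.785093637708144
stick [0.5739 0.1121 0.031 ] 0.08832288145622964 133.91377371415695
stick in plate x,y 0.0026212153364435823 -0.02386048285159046
target [0.6071 0.1463 0.031 ]
held len 0.08893602435620863 centre in tool [ 0.00135652 -0.0005128  -0.00658879]
shift cm [ 6.58  2.27 14.74] yaw -0.6 now [0.6367 0.0768 0.1709] 135.2 j [0.1  0.54 0.3  1.31 0.05 0.88] t 9.0
```

>>> move_arm([
  {"x": 3, "y": 1, "z": 4, "yaw": 0},
  {"x": 6, "y": 2.3, "z": 8, "yaw": -0.6},
  {"x": 6.45, "y": 2.3, "z": 11, "yaw": -0.6},
  {"x": 6.45, "y": 2.3, "z": 13, "yaw": -0.6},
  {"x": 6.45, "y": 2.3, "z": 14, "yaw": -0.6},
  {"x": 6.45, "y": 2.3, "z": 14.6, "yaw": -0.6},
  {"x": 6.45, "y": 2.3, "z": 14.8, "yaw": -0.6},
  {"x": 6.45, "y": 2.3, "z": 14.9, "yaw": -0.6},
  {"x": 6.45, "y": 2.3, "z": 14.9, "yaw": -0.6},
  {"x": 6.45, "y": 2.3, "z": 14.9, "yaw": -0.6},
])

```text
clock: 10.25
eef_pos: [0.6093, 0.1456, 0.025]
tool_rot: [0.377, 0.926, 0.024, -0.005]
ft_force: [-1.0, -1.0, 1.6]
grip_width: 0.0095
grasp_force: 59.1
```

>>> move_arm([
  {"x": 0, "y": 0, "z": 0.05, "yaw": 0},
  {"x": 0, "y": 0, "z": 0.05, "yaw": 0},
  {"x": 0, "y": 0, "z": 0.05, "yaw": 0},
  {"x": 0, "y": 0, "z": 0, "yaw": 0},
  {"x": 0, "y": 0, "z": -1, "yaw": 0},
  {"x": 0, "y": 0, "z": -3, "yaw": 0},
  {"x": 0, "y": 0, "z": -7, "yaw": 0},
  {"x": 0, "y": 0, "z": -12, "yaw": 0},
  {"x": 0, "y": 0, "z": -16, "yaw": 0},
], gripper=-0.4)

```text
clock: 11.38
eef_pos: [0.6082, 0.138, 0.1873]
tool_rot: [0.377, 0.926, 0.024, -0.005]
ft_force: [0.3, -0.3, -1.1]
grip_width: 0.0255
grasp_force: 0.0
```

```bash
python3 -c "
from h import *
go((.60,.27,0.19),120);print(tool()[1].round(3), tool()[2]['grip_width'])"
```

```text
shift cm [9.79 8.88 0.36] yaw 15.8 now [0.6082 0.138  0.1873] 135.8 j [0.2  0.49 0.26 1.32 0.05 0.97] t 11.375
[[-0.716  0.698  0.009]
 [ 0.697  0.715  0.048]
 [ 0.027  0.041 -0.999]] 0.025487220224315855
```

>>> move_arm([
  {"x": 3, "y": 2.7, "z": 0, "yaw": 4},
  {"x": 6.5, "y": 6, "z": 0, "yaw": 9},
  {"x": 10, "y": 9, "z": 0, "yaw": 14},
  {"x": 11.2, "y": 10.3, "z": 0.4, "yaw": 16},
  {"x": 11.2, "y": 10.3, "z": 0.4, "yaw": 16},
  {"x": 11.2, "y": 10.3, "z": 0.4, "yaw": 16},
  {"x": 11.2, "y": 10.3, "z": 0.4, "yaw": 16},
], gripper=1)

```text
clock: 12.25
eef_pos: [0.5997, 0.2886, 0.1877]
tool_rot: [0.502, 0.864, 0.022, -0.009]
ft_force: [0.2, -1.1, -0.1]
grip_width: 0.0856
grasp_force: 0.0
```

```bash
python3 look.py w5; python3 -c "
from h import *
go((.573,.353,0.1),120);print(tool()[1].round(3), tool()[2]['grip_width'])"
```

```text
stick_on_plate 0.75 [311. 257.] [607.1 149.5  89.   16.3 -44. ]
stick_on_plate 0.68 [338. 219.] [585.5 103.2  53.4  16.3 -46.4]
loose_stick 0.83 [132. 182.] [467.2 266.6  91.5  16.6 -88.9]
loose_stick 0.77 [310. 256.] [610.2 137.9  94.6  16.8 -44.4]
shift cm [6.51 0.58 9.03] yaw -0.3 now [0.5996 0.2893 0.1875] 119.7 j [0.43 0.58 0.39 1.36 0.04 1.48] t 12.5
[[-0.495  0.869  0.007]
 [ 0.868  0.495  0.048]
 [ 0.038  0.03  -0.999]] 0.0854121534024314
```

View pics/w5.png

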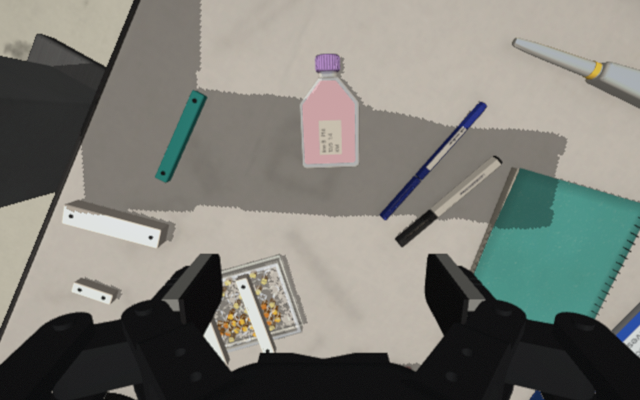

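The loose stick now lies on the plate, parallel to the first. The flask's end corners are at about (166,303) and (165,358), its shoulders at (101,301) and (99,357), and its cap end at (54,327).

Run:
```python
from h import *
m=bot.camera_model("wrist");P=lambda r,c,z=.02: ray(m,(r,c),z)
e=(P(166,303)+P(165,358))/2;s=(P(101,301)+P(99,357))/2;cap=P(54,327,.015)
w=np.linalg.norm(P(166,303)-P(165,358))
d=e-cap;L=np.linalg.norm(d[:2]);a=np.degrees(np.arctan2(d[1],d[0]));d=d/np.linalg.norm(d)
a2=np.degrees(np.arctan2(*(e-s)[1::-1]))
print("width",w,"len",L,"body",np.linalg.norm(e-s),"head",a,a2)
b=e-d*.037;print("base",b.round(4))
b[2]=.15;go(b,a);b[2]=.006;go(b,a)
```

```text
width 0.05062682415624981 len 0.09658493533581142 body 0.057897659010685415 head -58.36411984260917 -58.73341622694367
base [0.5792 0.3448 0.0181]
shift cm [5.69 0.86 4.  ] yaw -1.9 now [0.5996 0.2893 0.1875] 119.7 j [0.43 0.58 0.39 1.36 0.04 1.48] t 12.5
shift cm [ 5.14  0.43 18.38] yaw -1.9 now [0.5996 0.2893 0.1875] 119.7 j [0.43 0.58 0.39 1.36 0.04 1.48] t 12.5
```

>>> move_arm([
  {"x": 2.5, "y": 0.4, "z": 1, "yaw": -1},
  {"x": 5.2, "y": 0.9, "z": 3, "yaw": -2},
  {"x": 5.7, "y": 0.9, "z": 7, "yaw": -2},
  {"x": 5.5, "y": 0.7, "z": 12, "yaw": -2},
  {"x": 5.3, "y": 0.6, "z": 15.5, "yaw": -2},
  {"x": 5.15, "y": 0.45, "z": 18, "yaw": -2},
  {"x": 5.15, "y": 0.4, "z": 18.8, "yaw": -2},
  {"x": 5.15, "y": 0.4, "z": 18.8, "yaw": -2},
  {"x": 5.15, "y": 0.4, "z": 18.8, "yaw": -2},
])

```text
clock: 13.62
eef_pos: [0.5798, 0.3462, 0.0034]
tool_rot: [0.487, 0.873, 0.024, -0.008]
ft_force: [0.5, 0.8, -0.5]
grip_width: 0.0852
grasp_force: 0.0
```

>>> move_arm([
  {"x": 0, "y": 0, "z": 0, "yaw": 0},
  {"x": 0, "y": 0, "z": 0, "yaw": 0},
  {"x": 0, "y": 0, "z": 0, "yaw": 0},
  {"x": 0, "y": 0, "z": 0, "yaw": 0},
  {"x": 0, "y": 0, "z": 0, "yaw": 0},
  {"x": 0, "y": 0, "z": 0, "yaw": 0},
], gripper=-1)

```text
clock: 14.38
eef_pos: [0.5796, 0.3461, 0.0031]
tool_rot: [0.487, 0.873, 0.024, -0.008]
ft_force: [0.9, 0.2, 5.4]
grip_width: 0.0505
grasp_force: 64.3
```

```bash
python3 -c "
from h import *
go((.5886,.131,0.15),45.8);print(tool()[1].round(3), tool()[2]['grip_width'])"
```

```text
shift cm [-18.21 -10.04 -15.72] yaw 76.0 now [0.5796 0.3461 0.0031] 121.8 j [0.52 0.72 0.16 0.97 0.04 1.54] t 14.375
[[-0.526  0.85   0.009]
 [ 0.85   0.525  0.049]
 [ 0.037  0.034 -0.999]] 0.05045493134701483
```

>>> move_arm([
  {"x": 0, "y": 0, "z": -2, "yaw": 0},
  {"x": 0, "y": 0, "z": -6, "yaw": 0},
  {"x": 0, "y": 0, "z": -11, "yaw": 5},
  {"x": -2, "y": -1, "z": -14, "yaw": 14},
  {"x": -5, "y": -2.8, "z": -15, "yaw": 23},
  {"x": -8, "y": -4.4, "z": -15.7, "yaw": 32},
  {"x": -11, "y": -6, "z": -15.7, "yaw": 41},
  {"x": -14, "y": -7.7, "z": -15.7, "yaw": 50},
  {"x": -16.5, "y": -9, "z": -15.7, "yaw": 59},
  {"x": -18.2, "y": -10, "z": -15.7, "yaw": 68},
  {"x": -18.2, "y": -10, "z": -15.7, "yaw": 76},
  {"x": -18.2, "y": -10, "z": -15.7, "yaw": 76},
  {"x": -18.2, "y": -10, "z": -15.7, "yaw": 76},
  {"x": -18.2, "y": -10, "z": -15.7, "yaw": 76},
])

```text
clock: 16.12
eef_pos: [0.5881, 0.1313, 0.1484]
tool_rot: [0.921, 0.389, 0.012, -0.021]
ft_force: [0.4, -0.1, -1.2]
grip_width: 0.0504
grasp_force: 63.4
```

```bash
python3 look.py w6; python3 -c "
from h import *
go((.5886,.131,0.15),45.8);go((.5886,.131,0.036),45.8);print(tool()[1].round(3), tool()[2]['grip_width'])"
```

```text
culture_plate 0.96 [144. 353.] [620.7 164.   81.8  31.8 -44.5]
loose_stick 0.98 [165. 365.] [627.4 123.4  38.9  13.3 -43.9]
loose_stick 0.95 [178. 118.] [468.2 264.1  91.8  18.6 -88.5]
small_flask 0.72 [266. 323.] [549.   98.7 205.2 114.1  46.6]
shift cm [ 0.03  0.03 -0.14] yaw -0.1 now [0.5882 0.1311 0.1486] 45.7 j [0.2  0.47 0.13 1.21 0.05 2.54] t 16.375
shift cm [-0.42  0.36 11.24] yaw -0.1 now [0.5882 0.1311 0.1486] 45.7 j [0.2  0.47 0.13 1.21 0.05 2.54] t 16.375
[[ 0.697  0.717  0.007]
 [ 0.716 -0.697  0.048]
 [ 0.039 -0.028 -0.999]] 0.050141030803598906
```

View pics/w6.png

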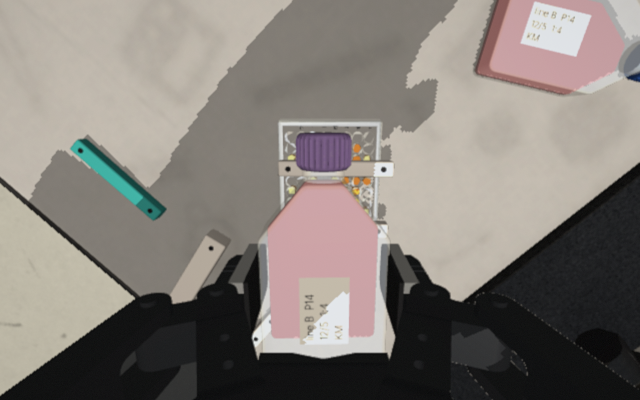

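```bash
python3 -c "
from h import *
m=bot.camera_model('wrist')
print(ray(m,(168,336),.031), (ray(m,(122,280),.004)+ray(m,(122,381),.004))/2-.064*np.array([.697,.717,0]))"
```

```text
[0.60993002 0.14503962 0.031     ] [0.58585524 0.1272244  0.004     ]
```

>>> move_arm([
  {"x": 0, "y": 0.1, "z": 3, "yaw": 0},
  {"x": -0.2, "y": 0.2, "z": 6, "yaw": 0},
  {"x": -0.3, "y": 0.3, "z": 8.5, "yaw": 0},
  {"x": -0.4, "y": 0.35, "z": 10, "yaw": 0},
  {"x": -0.4, "y": 0.35, "z": 10.8, "yaw": 0},
  {"x": -0.4, "y": 0.35, "z": 11.1, "yaw": 0},
  {"x": -0.4, "y": 0.35, "z": 11.1, "yaw": 0},
  {"x": -0.4, "y": 0.35, "z": 11.1, "yaw": 0},
])

```text
clock: 17.38
eef_pos: [0.5894, 0.1311, 0.0384]
tool_rot: [0.921, 0.389, 0.013, -0.021]
ft_force: [-0.2, -0.1, -0.1]
grip_width: 0.0505
grasp_force: 63.4
```

>>> move_arm([
  {"x": 0, "y": 0, "z": 0.15, "yaw": 0},
  {"x": 0, "y": 0, "z": 0.25, "yaw": 0},
  {"x": 0, "y": 0, "z": 0.35, "yaw": 0},
  {"x": 0, "y": 0, "z": 0.35, "yaw": 0},
  {"x": 0, "y": 0, "z": 0.35, "yaw": 0},
])

```text
clock: 18.0
eef_pos: [0.589, 0.1311, 0.0351]
tool_rot: [0.921, 0.388, 0.013, -0.021]
ft_force: [-2.4, -0.9, 5.4]
grip_width: 0.0503
grasp_force: 64.0
```

>>> move_arm([
  {"x": 0, "y": 0, "z": 0, "yaw": 0},
  {"x": 0, "y": 0, "z": 0, "yaw": 0},
  {"x": 0, "y": 0, "z": 0, "yaw": 0},
  {"x": 0, "y": 0, "z": 0, "yaw": 0},
  {"x": 0, "y": 0, "z": -1, "yaw": 0},
  {"x": 0, "y": 0, "z": -2.5, "yaw": 0},
  {"x": 0, "y": 0, "z": -5, "yaw": 0},
  {"x": 0, "y": 0, "z": -9, "yaw": 0},
  {"x": -4, "y": 0, "z": -14, "yaw": 0},
  {"x": -9, "y": 0, "z": -17, "yaw": 0},
  {"x": -12, "y": 0, "z": -17, "yaw": 0},
  {"x": -12, "y": 0, "z": -17, "yaw": 0},
  {"x": -12, "y": 0, "z": -17, "yaw": 0},
], gripper=0.7)

```text
clock: 19.62
eef_pos: [0.5045, 0.0373, 0.2]
tool_rot: [0.921, 0.388, 0.013, -0.021]
ft_force: [-0.0, -0.1, -0.0]
grip_width: 0.0727
grasp_force: 0.0
```

```bash
python3 look.py w7
```

```text
culture_plate 0.93 [ 95. 322.] [553.4  96.   81.5  34.3 -45.7]
stick_on_plate 0.84 [ 73. 360.] [596.6  85.9  19.8  12.3 -44.5]
loose_stick 0.77 [ 38. 128.] [466.2 261.9  95.   15.1 -88.5]
loose_stick 0.67 [ 10. 364.] [634.5 124.   28.3  14.5 -44.7]
small_flask 0.87 [ 46. 323.] [586.4 130.7  75.8  58.1  45.3]
```

View pics/w7.png

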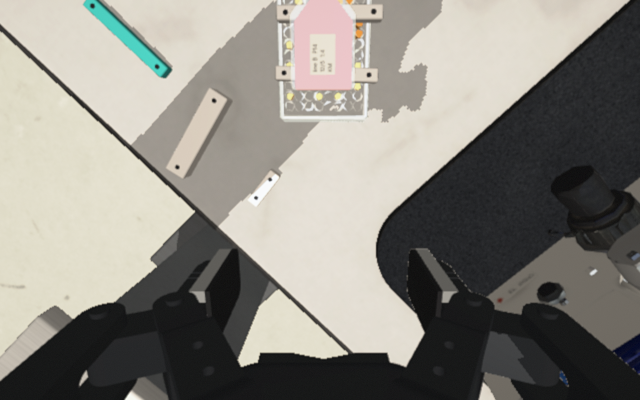

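The flask lies across both sticks (rows 12 and 74), centred and lengthways along the plate. I'll run one numeric check before handing in.

```bash
python3 -c "
from h import *
m=bot.camera_model('wrist');u=np.array([.697,.717,0])
e=lambda r,a,b,z:(ray(m,(r,a),z)+ray(m,(r,b),z))/2
pl=e(120,281,367,.004)+.064*u; fb=e(89,295,354,.048)+.037*u; s=e(74,276,383,.031)
v=np.array([.717,-.697,0])
for n,p in (('flask',fb),('s1',s),('s2',e(12,277,383,.031))): print(n,(p-pl)@v,(p-pl)@u)
print(pl)"
```

```text
flask 0.0017175397057987646 -0.001928553055477326
s1 0.005426555534783539 -0.02516041929298114
s2 0.005629875401005558 0.0235979319401476
[0.58708091 0.13142118 0.004     ]
```

```bash
python3 -c "
from workcell import bot
print(bot.job_done())"
```

```text
the job is handed in; nothing more can be done
None
```

I handed the job in at about 20 s of the 58 s. The matching stick lies across the plate about 24 mm from its middle, opposite the first one at about 25 mm. The small flask rests on both sticks, within about 2 mm of the plate's centre in the last picture; I didn't measure its level or the air gap, and no verdict came back.

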